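Present a notched slide label up for reading

ROBOT

A 7-joint arm with a two-finger parallel gripper is mounted at the origin on a cart in front of the work surface, level with it; the furniture and walls round the work are solid. World frame = base frame: x ahead of the robot, y to its left, z up, the work surface at z = 0. Lengths are in m, angles in rad, forces in N, time in s.
With the tool pointing down it reaches from about 0.425 to 0.95 m from the base axis. Payload 4.7 kg.
Tool frame: the origin (TCP) lies between the finger pads; the fingertips stand 25 mm ahead of it and the grasp point (between the pads) lies 6 mm ahead of it; z points along the fingers, y is the line along which they close (so a half turn about z gives the same grasp; the last joint's range is limited). The gripper opens to 85 mm and grips with 20 to 120 N. Pads are 22 mm wide; open, the fingers measure 114 mm over their backs; the gripper's body (76 mm by 85 mm) begins 54 mm behind the grasp point. The pads swing forward as they close: fully open they stand 13 mm farther back than shut.
Start: joints at [1.218, 0.469, -0.049, 1.532, 0.024, 1.141, -0.082], TCP at [0.215, -0.64, 0.228] pointing down, gripper open.
Joint ranges: [-2.59, 2.59], [-0.33, 1.99], [-1.39, 1.29], [0.1, 2.45], [-1.04, 4.18], [0.21, 1.99], [-2.66, 2.66]. Speed limits (rad/s): [2.57, 2.57, 3.14, 3.14, 3.14, 3.14, 3.14].

INTERFACE

Orientations are given as a 3x3 rotation matrix whose columns are the frame's x, y, z axes.
In Python, from rig import * gives the robot as it stands. Calls block until the motion is done:
- movep(position, orientation): joint-space move of the TCP to a pose.
- move_l(position, attitude=None, feed=0.15, until_force=None): straight line of the TCP; attitude=None keeps the orientation; feed is the mean speed in m/s. With until_force (N) it stops when the force on the tool has changed by that much, and returns True; else False.
- move_joints(angles): joint-space move.
- command_gripper(opening, newtons=None): finger opening in m; newtons is the grip in N (None keeps the last); returns when the fingers have stopped.
- sleep(seconds).
- inverse_kinematics(position, orientation): joint angles nearest the present ones, or None.
- sense(): the state.
- camera(name): name is "scene" or "top" or "wrist"; returns (picture, depth): 400x640x3 uint8, red, green, blue; 400x640 float32, m along the optical axis (not along the pixel's ray), 0 where there is no reading.
- camera_params(name): a dict with "K" (3x3 intrinsics, pixels), "dist" ([k1, k2, p1, p2, k3] as OpenCV has them; the pictures are not rectified), "position" and "rotation" of the camera in the world; the wrist camera has in their place "tool_from_camera" (4x4, takes a point from camera to tool coordinates, whose origin is the TCP and whose axes are the flange's). Camera axes: x right, y down, z forward; pixel columns grow to the right and rows downward; lengths in m; the calibration is good to about 2 mm. A picture is of the moment at which its call begins: read the wrist's pose just before it. camera_params takes no time and is no camera call.
A pose or a line that the arm cannot do raises Unreachable and nothing moves.
- finish_job(): hands the job in; it is judged then, once.
The state is a dict: "time_s": time; "joint_pos": joint angles; "qd": joint speeds; "joint_efforts": joint torques, N m; "position": TCP position; "tcp_rot": TCP orientation; "wrist_force": force on the tool from outside, world axes, zero at the start; "ft_torque": the same for the moment, N m; "finger_gap": finger opening in m; "gripper_force": force on a finger pad.
Only numpy, scipy, OpenCV 4.12 (cv2) and the standard library are available. Lean on these libraries where they do the work, as an engineer would, in place of code of your own. Each camera call takes 0.05 s, during which the arm holds its last target. There are 200 camera calls.

TASK

Two slide carriers stand on edge in the small rack; take the one with a notched corner, holding it only by its plain end or middle and never touching its frosted (notched) end. Draw it out and hold the middle of the frosted end a good hand's breadth (about 12 cm) above the middle of the white tile, leaning back like a page on a reading desk so that the label face looks upward, halfway between upright and flat or flatter. Finish while holding it still there; leave the other carrier in the rack and the things around undisturbed.

Things in the scene. Friction and masses are not known exactly. Their poses are not given: they have to be found in the camera images.
- slide: Carrier to present: grey plastic plate 100 mm long, 48 high, 8 thick, about 65 g, glass window in the middle, standing on a long edge in the rack. Origin at its centre (30 mm above the worktop). y: along its length to the frosted, notched end; z: up; x: out of the label face. Looking at the label face, notch at the top, the notch is at the right. Only that face has a writing field.
- slide_end: The frosted end of the carrier, part of it: the last 28 mm of its length, 48 mm high, 8 mm thick, with a square notch 12 x 12 mm in its upper outer corner. Origin at its centre, 36 mm along +y from the carrier's origin; axes as the carrier's. Fingers must not touch it.
- slide_grip (a point): A good place to grip the carrier, on the ribbed plain end: mid-thickness, 32 mm from the carrier's centre toward the plain end and 12 mm above the centre (42 mm above the worktop in the rack). Grip from above across the 8 mm thickness (along the carrier's x). Axes as the carrier's.
- label (a point): Middle of the frosted writing field, on the surface of the label face (4 mm along +x and 36 mm along +y from the carrier's centre). Its x axis points straight out of the label face.
- blank: The other slide carrier, same size and colour but with four whole corners and no frosted end, standing parallel to the first, 66 mm away from centre to centre (58 mm free between them), origin at its centre. It stays in the rack.
- rack: Fixed aluminium rack, base 100 x 116 x 6 mm, at any yaw; origin at the centre of its underside. Two slots along its y axis at x = -33 and +33 mm; the carriers stand on the 6 mm base between rails whose tops are 18 mm above the worktop, 1.5 mm play each side. Either carrier may be in either slot.
- tile_top (a point): Centre of the top of the white square ceramic tile (60 mm, on a 66 mm rubber base), fixed on the worktop; its top is 6 mm above the worktop. A tall instrument cabinet stands left of the work, from about y = 0.02 m: keep hand and wrist out of it, as when the label faces away from the robot (+x) or to its left (+y).
- timer: White bench timer, 62 x 66 x 21 mm, loose bystander near the tile; origin under its centre.
- cap: Screw cap 46 mm wide, 20 mm high, loose bystander; origin under its centre.
- vial_a: Small upright vial, 12 mm wide, 32 mm high, loose bystander; origin under its centre.
- vial_b: Small upright vial, 12 mm wide, 32 mm high, loose bystander; origin under its centre.
- spanner: Small open-end spanner, 119 x 25 x 9 mm, lying loose, bystander; origin under its centre.

How it is judged:
On the way:
1. the notched carrier is gripped and clear above the rack (height (world z) of slide above 0.07 m and contact force between slide and the fingers above 1 N), for 0.2 s.
At the end, for the whole second after the job is handed in: The fingers hold the notched carrier at rest off the rack, label middle within 25 mm sideways of the tile centre and 80 to 180 mm above the worktop, label normal within 55 degrees of straight up. Other carrier moved under 12 mm and still upright, bystanders under 20 mm (horizontal distance between label and tile_top below 0.025 m and height (world z) of label between 0.08 and 0.18 m and angle between label's own x axis and vertical below 0.96 rad and contact force between slide and the fingers above 1 N and linear speed of slide below 0.02 m/s and angular speed of slide below 0.15 rad/s and contact force between slide and rack below 0.1 N and distance of blank from where it was at the start of the episode below 0.012 m and angle between blank's own z axis and vertical below 0.25 rad and distance of each of timer, cap, vial_a, vial_b, spanner from where it was at the start of the episode below 0.02 m); the arm keeps its last pose, push and grip.
It fails at once if the fingers touch the frosted end (contact force between slide_end and the fingers above 0.5 N).
It fails at once if the other carrier is pulled out or tipped (distance of blank from where it was at the start of the episode above 0.012 m or angle between blank's own z axis and vertical above 0.25 rad).
It fails at once if a bystander is pushed away (distance of any of timer, cap, vial_a, vial_b, spanner from where it was at the start of the episode above 0.02 m).
It also fails if it takes over 32 s, if anything falls off the work surface, if the arm or the gripper's body presses on something with over 40 N, if the wrist force passes 120 N, or if a joint passes its speed limit or range.

## Working session

There is one attempt and no reset: what is moved stays moved. The work goes in short steps, each a Python script; the robot and the scene stay as the last script left them, time stands still between calls to the robot, and variables do not carry over. Pictures are saved under pics/ and viewed, at most 10 in all, crops included, and the job is handed in when it is done.

```bash
mkdir -p pics; ls; cat > a.py <<'E'
from rig import *
import cv2, numpy as np
for n in ("scene","top"):
    im,d=camera(n); np.savez(f"{n}.npz",im=im,d=d); cv2.imwrite(f"pics/{n}.png",im[:,:,::-1])
    p=camera_params(n); print(n,p)
print(sense()["time_s"],camera_params("wrist"))
E
python3 a.py
```

```text
pics
scene {'K': array([[475.59426542,   0.        , 316.27915816],
       [  0.        , 475.59426542, 199.94159977],
       [  0.        ,   0.        ,   1.        ]]), 'dist': array([0.03467086, 0.        , 0.        , 0.        , 0.        ]), 'position': array([ 0.1586067 , -0.43555323,  0.70543748]), 'rotation': array([[ 0.6736658 , -0.56076162,  0.48137387],
       [-0.73896857, -0.51992053,  0.42849515],
       [ 0.00999252, -0.64438268, -0.76463789]])}
top {'K': array([[380.00183178,   0.        , 310.81000344],
       [  0.        , 380.00183178, 198.70374797],
       [  0.        ,   0.        ,   1.        ]]), 'dist': array([-0.08623698,  0.        ,  0.        ,  0.        ,  0.        ]), 'position': array([ 0.48265623, -0.07421511,  0.89642272]), 'rotation': array([[-0.01586018, -0.99673191,  0.07920831],
       [-0.99985847,  0.01536553, -0.00685058],
       [ 0.00561111, -0.07930575, -0.99683455]])}
0.1 {'K': array([[328.15198204,   0.        , 321.49825387],
       [  0.        , 328.15198204, 202.44351575],
       [  0.        ,   0.        ,   1.        ]]), 'dist': array([-0.06196673,  0.        ,  0.        ,  0.        ,  0.        ]), 'tool_from_camera': array([[-6.01187849e-05, -9.57003933e-01, -2.90074937e-01,
         7.44892741e-02],
       [ 9.99999396e-01,  2.60749975e-04, -1.06750863e-03,
        -2.14710421e-03],
       [ 1.09724699e-03, -2.90074826e-01,  9.57003339e-01,
        -1.47149557e-01],
       [ 0.00000000e+00,  0.00000000e+00,  0.00000000e+00,
         1.00000000e+00]])}
```

View pics/scene.png

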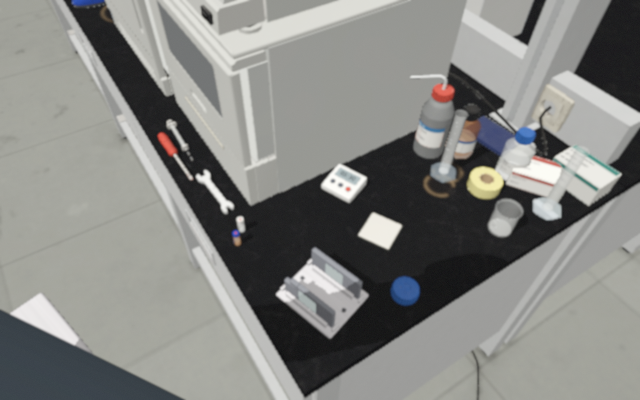

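View pics/top.png

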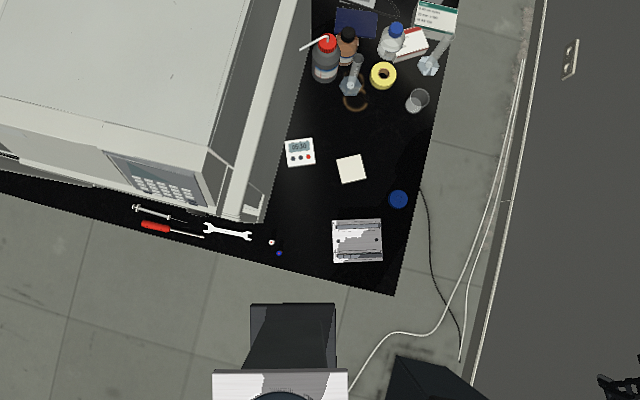

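The scene picture shows the rack at about (322,292) and the tile at (381,230). The timer is at (344,183) and the cap at (405,291). In the top picture the rack is at (357,241), the tile at (351,169), and the carriers lie roughly along the image horizontal. I'll enlarge the rack in both and measure it.

```bash
cat > h.py <<'E'
import cv2, numpy as np
from rig import *
def ray(P,uv,pos=None,R=None):
    uv=np.array(uv,float).reshape(-1,1,2)
    n=cv2.undistortPoints(uv,P["K"],P["dist"]).reshape(-1,2)
    pos=P["position"] if pos is None else pos; R=P["rotation"] if R is None else R
    return pos,(R@np.c_[n,np.ones(len(n))].T).T
def plane(P,uv,z,pos=None,R=None):
    o,d=ray(P,uv,pos,R); return o+d*((z-o[2])/d[:,2])[:,None]
def cloud(P,d,box,pos=None,R=None):
    u0,v0,u1,v1=box; vv,uu=np.mgrid[v0:v1,u0:u1]
    o,r=ray(P,np.c_[uu.ravel(),vv.ravel()],pos,R); return (o+r*d[v0:v1,u0:u1].reshape(-1,1)).reshape(v1-v0,u1-u0,3)
E
cat > b.py <<'E'
from h import *
S=np.load("scene.npz");T=np.load("top.npz");PS=camera_params("scene");PT=camera_params("top")
a=cv2.resize(S["im"][240:340,265:380],None,fx=5,fy=5,interpolation=cv2.INTER_CUBIC)
b=cv2.resize(T["im"][210:270,325:390],None,fx=5,fy=5,interpolation=cv2.INTER_CUBIC)
c=np.zeros((500,575+325+0,3),np.uint8)
c[:,:575]=a; c[:300,575:]=b
c=cv2.resize(c,(800,444)); cv2.imwrite("pics/crop.png",c[:,:,::-1])
# tile by mask in top
for nm,D,P,box in(("top",T,PT,(325,145,380,195)),("scene",S,PS,(350,205,410,255))):
    u0,v0,u1,v1=box; g=D["im"][v0:v1,u0:u1].min(2)
    cs,_=cv2.findContours((g>150).astype(np.uint8),0,2); k=max(cs,key=cv2.contourArea)
    r=cv2.minAreaRect(k); q=np.array(cv2.boxPoints(r))+[u0,v0]; w=plane(P,q,.006)
    M=cv2.moments(k); print(nm,"tile",plane(P,[[M['m10']/M['m00']+u0,M['m01']/M['m00']+v0]],.006).round(4),np.linalg.norm(np.diff(w,axis=0),axis=1).round(3))
# carriers: depth points z 0.035..0.06
for nm,D,P,box in(("top",T,PT,(320,205,400,275)),("scene",S,PS,(260,235,385,345))):
    p=cloud(P,D["d"],box).reshape(-1,3)
    for lo,hi in((.003,.012),(.03,.07),(.045,.07)):
        m=p[(p[:,2]>lo)&(p[:,2]<hi)]
        if len(m)<10: print(nm,lo,len(m));continue
        r=cv2.minAreaRect(m[:,:2].astype(np.float32)*1000); print(nm,lo,len(m),r,m[:,2].max().round(4))
    m=p[(p[:,2]>.045)&(p[:,2]<.07)][:,:2]
    x0=np.median(m[:,0]); mid=(m[:,0].min()+m[:,0].max())/2
    for g in(m[m[:,0]<mid],m[m[:,0]>=mid]): print("  plate",len(g),cv2.minAreaRect(g.astype(np.float32)*1000))
E
python3 b.py
```

```text
top tile [[ 0.6242 -0.1756  0.006 ]] [0.059 0.059 0.058]
scene tile [[ 0.6243 -0.1776  0.006 ]] [0.066 0.066 0.064]
top 0.003 1268 ((455.91314697265625, -196.67501831054688), (157.27220153808594, 184.1908721923828), 0.7820632457733154) 0.012
top 0.03 369 ((455.0593566894531, -186.18589782714844), (74.525634765625, 100.60933685302734), 1.3502634763717651) 0.0569
top 0.045 320 ((454.9568176269531, -186.1552734375), (74.28009796142578, 100.60897064208984), 1.295432209968567) 0.0569
  plate 156 ((422.108642578125, -192.69241333007812), (8.326409339904785, 87.22373962402344), 1.333679437637329)
  plate 164 ((487.9221496582031, -185.4004669189453), (8.24679183959961, 100.60464477539062), 0.9546515345573425)
scene 0.003 2374 ((470.9872131347656, -174.62818908691406), (206.47793579101562, 221.05926513671875), 41.434226989746094) 0.012
scene 0.03 1301 ((456.24169921875, -187.78289794921875), (77.01072692871094, 100.19767761230469), 1.5677481889724731) 0.0575
scene 0.045 804 ((456.34320068359375, -187.78012084960938), (76.8076400756836, 100.19767761230469), 1.5677483081817627) 0.0575
  plate 382 ((422.8945007324219, -195.2851104736328), (9.394547462463379, 87.05653381347656), 1.246562123298645)
  plate 422 ((489.1106872558594, -186.88697814941406), (100.31727600097656, 10.47856330871582), 89.98388671875)
```

View pics/crop.png

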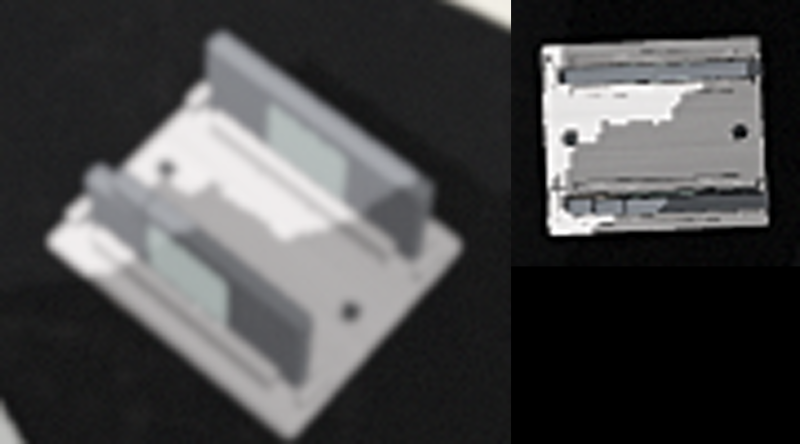

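The near plate at x≈0.422 is 87 mm long along its top, against 100 mm for the far one, and its missing length is at the +y end. So the notch is at +y and the label faces +x. I'll check IK for the grasp and for presenting it at several yaws.

```bash
cat > plan.py <<'E'
from h import *
from scipy.spatial.transform import Rotation as Ro
psi=np.radians(1.2)
Rs=Ro.from_euler('z',psi).as_matrix()            # slide in rack
c=np.array([.4226,-.1875,.030])
grip=c+Rs@[0,-.032,.012]
TILE=np.array([.6242,-.1766,.006])
def Rt(s): return Rs@np.column_stack([[0,s,0],[s,0,0],[0,0,-1]])
def tcp(R,g): return g-.006*R[:,2]
def present(s,th,yaw,z=.12):
    Q=Ro.from_euler('z',yaw,degrees=True).as_matrix()@Rs@Ro.from_euler('y',-th,degrees=True).as_matrix()
    lab=np.array([TILE[0],TILE[1],z])
    g=lab+Q@(np.array([0,-.032,.012])-[.004,.036,0])
    R=Q@Rs.T@Rt(s); return tcp(R,g),R,Q
E
cat > c.py <<'E'
from plan import *
print(grip)
f=lambda q: None if q is None else np.round(q,2)
for s in(1,-1):
    print(s,"grasp",f(inverse_kinematics(tcp(Rt(s),grip),Rt(s))),f(inverse_kinematics(tcp(Rt(s),grip)+[0,0,.14],Rt(s))))
    for th in(50,60):
        for yaw in(0,-30,-60,-90,-120,-180): 
            p,R,Q=present(s,th,yaw); print(s,th,yaw,p.round(3),f(inverse_kinematics(p,R)))
E
python3 c.py
```

```text
[ 0.42327016 -0.21949298  0.042     ]
1 grasp [ 0.76  0.45 -0.46  2.13  0.33  0.63  0.1 ] [ 0.85  0.23 -0.53  2.01  0.14  0.93  0.27]
1 50 0 [ 0.609 -0.245  0.129] [ 1.38  0.77 -1.16  2.19  2.42  0.3  -1.69]
1 50 -30 [ 0.577 -0.228  0.129] [ 1.12  0.69 -1.18  2.32  2.17  0.9  -2.11]
1 50 -60 [ 0.558 -0.198  0.129] [-0.08  0.42 -0.04  2.26  1.58  0.78 -2.52]
1 50 -90 [ 0.556 -0.162  0.129] [ 0.08  0.58 -0.38  1.97  1.12  1.28 -2.55]
1 50 -120 [ 0.572 -0.13   0.129] [-0.02  0.72 -0.23  1.64  0.74  1.54 -2.64]
1 50 -180 [ 0.639 -0.108  0.129] None
1 60 0 [ 0.608 -0.245  0.126] [ 1.43  0.9  -1.18  2.26  2.93  0.46 -2.05]
1 60 -30 [ 0.576 -0.228  0.126] [ 1.1   0.83 -1.18  2.41  2.43  1.19 -2.24]
1 60 -60 [ 0.557 -0.197  0.126] [ 0.72  0.9  -1.18  2.27  1.9   1.71 -2.51]
1 60 -90 [ 0.556 -0.16   0.126] [-0.09  0.64 -0.23  1.98  1.17  1.35 -2.65]
1 60 -120 [ 0.573 -0.128  0.126] [-0.76  1.01  0.91  1.65  0.18  1.29 -2.1 ]
1 60 -180 [ 0.64  -0.108  0.126] None
-1 grasp [ 0.27  0.41  0.14  2.16 -0.1   0.58 -2.63] [-0.53  0.32  1.13  2.08 -0.36  0.95 -2.32]
-1 50 0 [ 0.609 -0.245  0.129] [ 1.38  0.77 -1.16  2.19  2.42  0.3   1.45]
-1 50 -30 [ 0.577 -0.228  0.129] [ 1.12  0.69 -1.18  2.32  2.17  0.9   1.03]
-1 50 -60 [ 0.558 -0.198  0.129] [-0.23  0.42  0.14  2.27  1.56  0.71  0.62]
-1 50 -90 [ 0.556 -0.162  0.129] [ 0.15  0.6  -0.48  1.97  1.15  1.33  0.57]
-1 50 -120 [ 0.572 -0.13   0.129] [ 0.16  0.77 -0.5   1.63  0.86  1.65  0.4 ]
-1 50 -180 [ 0.639 -0.108  0.129] [ 0.09  1.   -0.05  1.04  0.1   1.97  0.06]
-1 60 0 [ 0.608 -0.245  0.126] [ 1.43  0.9  -1.18  2.26  2.93  0.46  1.09]
-1 60 -30 [ 0.576 -0.228  0.126] [ 1.1   0.83 -1.18  2.41  2.43  1.19  0.9 ]
-1 60 -60 [ 0.557 -0.197  0.126] [-0.29  0.51  0.14  2.32  1.73  0.9   0.35]
-1 60 -90 [ 0.556 -0.16   0.126] [ 0.03  0.67 -0.39  1.97  1.22  1.44  0.46]
-1 60 -120 [ 0.573 -0.128  0.126] [ 0.09  0.85 -0.47  1.59  0.92  1.79  0.36]
-1 60 -180 [ 0.64  -0.108  0.126] None
```

```bash
cat > c.py <<'E'
from plan import *
f=lambda q: None if q is None else np.round(q,2)
for s in(1,-1):
    for th in(45,55):
        for yaw in(-15,15,30,45,60,75,90,110): 
            p,R,Q=present(s,th,yaw); print(s,th,yaw,p.round(3),f(inverse_kinematics(p,R)))
E
python3 c.py
```

```text
1 45 -15 [ 0.593 -0.239  0.13 ] [ 1.27  0.67 -1.16  2.23  2.11  0.52 -1.75]
1 45 15 [ 0.628 -0.246  0.13 ] [ 1.43  0.89 -1.27  2.02  1.14  0.28 -0.16]
1 45 30 [ 0.646 -0.243  0.13 ] [ 1.17  0.69 -0.8   1.88 -0.57  0.42  1.62]
1 45 45 [ 0.663 -0.235  0.13 ] [ 1.14  0.78 -0.81  1.73 -0.38  0.65  1.64]
1 45 60 [ 0.676 -0.223  0.13 ] [ 1.08  0.87 -0.83  1.57 -0.24  0.89  1.69]
1 45 75 [ 0.687 -0.208  0.13 ] [ 1.    0.95 -0.85  1.41 -0.13  1.12  1.77]
1 45 90 [ 0.693 -0.191  0.13 ] [ 0.92  1.02 -0.87  1.26 -0.04  1.34  1.86]
1 45 110 [ 0.693 -0.167  0.13 ] [ 0.87  1.21 -1.19  1.09  0.32  1.65  1.86]
1 55 -15 [ 0.591 -0.239  0.127] [ 1.29  0.77 -1.17  2.33  2.55  0.71 -2.06]
1 55 15 [ 0.627 -0.247  0.127] None
1 55 30 [ 0.645 -0.244  0.127] [ 1.23  0.76 -0.8   1.93 -1.01  0.44  2.12]
1 55 45 [ 0.661 -0.236  0.127] [ 1.22  0.87 -0.87  1.75 -0.55  0.65  1.86]
1 55 60 [ 0.676 -0.224  0.127] [ 1.14  0.95 -0.87  1.57 -0.37  0.91  1.84]
1 55 75 [ 0.686 -0.209  0.127] [ 1.05  1.03 -0.87  1.38 -0.24  1.16  1.86]
1 55 90 [ 0.693 -0.192  0.127] [ 0.95  1.11 -0.89  1.21 -0.13  1.41  1.92]
1 55 110 [ 
[... 506 characters left out ...]
  0.13 ] [ 0.61  0.86 -0.24  1.29 -0.52  1.41 -0.94]
-1 45 110 [ 0.693 -0.167  0.13 ] [ 0.52  0.94 -0.25  1.12 -0.38  1.63 -0.8 ]
-1 55 -15 [ 0.591 -0.239  0.127] [ 1.29  0.77 -1.17  2.33  2.55  0.71  1.08]
-1 55 15 [ 0.627 -0.247  0.127] None
-1 55 30 [ 0.645 -0.244  0.127] [ 1.33  0.85 -0.98  1.92 -0.71  0.34 -1.27]
-1 55 45 [ 0.661 -0.236  0.127] [ 0.91  0.71 -0.37  1.77 -1.03  0.86 -0.93]
-1 55 60 [ 0.676 -0.224  0.127] [ 0.79  0.78 -0.25  1.59 -0.9   1.11 -0.93]
-1 55 75 [ 0.686 -0.209  0.127] [ 0.72  0.86 -0.24  1.41 -0.75  1.32 -0.92]
-1 55 90 [ 0.693 -0.192  0.127] [ 0.64  0.94 -0.24  1.24 -0.63  1.52 -0.88]
-1 55 110 [ 0.694 -0.168  0.127] [ 0.54  1.03 -0.25  1.04 -0.47  1.76 -0.79]
```

Yaw +75° with s=+1 gives a smooth, mid-range joint move, and the hand leans right, away from the cabinet. Next is the approach above the grip, with a closer look through the wrist camera.

```bash
cat > d.py <<'E'
from plan import *
command_gripper(.045,80)
R=Rt(1); movep(tcp(R,grip)+[0,0,.12],R); 
s=sense(); im,d=camera("wrist"); P=camera_params("wrist")
T=np.eye(4); T[:3,:3]=s["tcp_rot"]; T[:3,3]=s["position"]; T=T@P["tool_from_camera"]
cv2.imwrite("pics/w1.png",im[:,:,::-1])
p=cloud(P,d,(0,0,640,400),T[:3,3],T[:3,:3]).reshape(-1,3)
p=p[(abs(p[:,0]-.422)<.02)&(abs(p[:,1]+.19)<.08)&(p[:,2]>.04)&(p[:,2]<.065)]
print(s["time_s"],s["position"],s["finger_gap"],len(p),np.median(p[:,2]))
print(cv2.minAreaRect(p[:,:2].astype(np.float32)*1000), np.polyfit(p[:,1],p[:,0],1), p.min(0),p.max(0))
E
python3 d.py
```

```text
2.3 [ 0.42322392 -0.22109327  0.16808184] 0.045081113140249846 1273 0.054364538633714876
((421.8539733886719, -185.09881591796875), (8.599654197692871, 98.49720001220703), 1.3016914129257202) [-0.02223301  0.41785979] [ 0.41717191 -0.23441344  0.04020783] [ 0.42712061 -0.13582567  0.05714128]
```

View pics/w1.png

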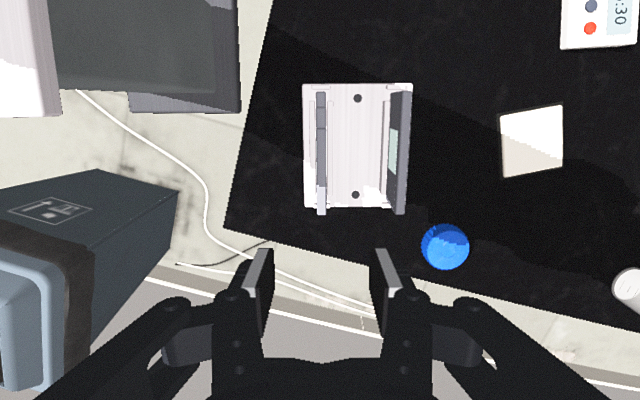

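The wrist view shows the carrier at columns 316–326, rows 92–214. The notch step is at the top near (320,97), so toward +y, and the plate lies between the finger lines. The measurements agree within 2 mm, so I'll descend, grip and lift.

```bash
sed -i 's/-.1875,.030/-.1862,.030/' plan.py; cat > e.py <<'E'
from plan import *
R=Rt(1); t=tcp(R,grip)
hit=move_l(t,R,feed=.1,until_force=12); s=sense(); print("hit",hit,s["position"],s["wrist_force"].round(1))
if hit: raise SystemExit
command_gripper(0,80); s=sense(); print(s["finger_gap"],s["gripper_force"],s["position"])
if s["finger_gap"]<.005: raise SystemExit
move_l(t+[0,0,.15],R,feed=.08); sleep(.3); s=sense(); print(s["time_s"],s["finger_gap"],s["gripper_force"],s["position"],s["wrist_force"].round(1))
im,d=camera("wrist"); cv2.imwrite("pics/w2.png",im[:,:,::-1])
E
python3 e.py
```

```text
hit False [ 0.42373774 -0.21837721  0.04851313] [-0.1  0.2 -0.7]
0.0027996044874298094 79.0141348913312 [ 0.42373345 -0.21832112  0.0484838 ]
```

The gap reads 2.8 mm while the pads carry the full 79 N. I don't trust that, so I'll lift slowly and check with a picture.

```bash
cat > e.py <<'E'
from plan import *
R=Rt(1); t=tcp(R,grip)
move_l(t+[0,0,.15],R,feed=.08,until_force=20); sleep(.3); s=sense(); print(s["time_s"],s["finger_gap"],s["gripper_force"],s["position"],s["wrist_force"].round(1))
im,d=camera("wrist"); np.savez("w2.npz",im=im,d=d,p=s["position"],R=s["tcp_rot"]);cv2.imwrite("pics/w2.png",im[:,:,::-1])
E
python3 e.py
```

```text
6.5167 0.00258461952748031 78.67396395653486 [ 0.4232183  -0.21818985  0.19790275] [-0.1 -0.7 -0.8]
```

View pics/w2.png

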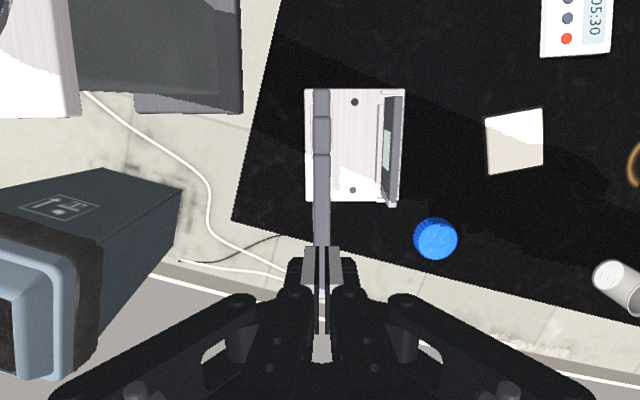

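The carrier is held: its top edge runs from the pads at (321,250) to the notched end at (321,90), and the blank is still in the rack at (392,150). Next I'll measure the held pose for sag and slip.

```bash
cat > f.py <<'E'
from plan import *
D=np.load("w2.npz"); P=camera_params("wrist")
T=P["tool_from_camera"]
p=cloud(P,D["d"],(305,60,338,300),T[:3,3],T[:3,:3])
w=p@D["R"].T+D["p"]
for v in range(85,250,12):   # plate centre row by row
    k=w[v-60]; m=(k[:,2]>.13)&(k[:,2]<.24)
    if m.any(): print(v,m.sum(),k[m].mean(0).round(4), (k[m].mean(0)-D["p"]).round(4))
E
python3 f.py
```

```text
97 18 [ 0.4214 -0.1391  0.1914] [-0.0018  0.0791 -0.0065]
109 18 [ 0.4215 -0.1443  0.1913] [-0.0017  0.0739 -0.0066]
121 20 [ 0.4216 -0.149   0.203 ] [-0.0016  0.0692  0.0051]
133 19 [ 0.4219 -0.154   0.2032] [-0.0013  0.0642  0.0053]
145 19 [ 0.422  -0.1591  0.2035] [-0.0012  0.0591  0.0056]
157 19 [ 0.4217 -0.1644  0.2026] [-0.0015  0.0538  0.0047]
169 19 [ 0.4218 -0.1696  0.2031] [-0.0014  0.0486  0.0052]
181 18 [ 0.4222 -0.1749  0.2035] [-0.0011  0.0433  0.0056]
193 18 [ 0.4223 -0.1804  0.2034] [-0.001   0.0378  0.0055]
205 18 [ 0.4224 -0.186   0.2034] [-0.0008  0.0322  0.0055]
217 18 [ 0.4225 -0.1918  0.2034] [-0.0007  0.0264  0.0055]
229 18 [ 0.4226 -0.1978  0.203 ] [-0.0006  0.0204  0.0051]
241 17 [ 0.4225 -0.2035  0.2038] [-0.0007  0.0147  0.0059]
```

There's no sag, and the end lies 82 mm from the TCP as planned (the label at 68 mm). Now I'll present it over the tile.

```bash
cat > g.py <<'E'
from plan import *
p,R,Q=present(1,50,75,.126)
q=inverse_kinematics(p+[0,0,.08],R); print(np.round(q,2),sense()["joint_pos"].round(2))
movep(p+[0,0,.08],R); print(sense()["wrist_force"].round(1))
print(move_l(p,R,feed=.1,until_force=20)); sleep(.5)
s=sense(); print(s["time_s"],p,s["position"],np.abs(s["tcp_rot"]-R).max().round(3),s["finger_gap"],s["gripper_force"],s["wrist_force"].round(1))
Qa=s["tcp_rot"]@Rt(1).T@Rs
print("label est",s["position"]+.006*s["tcp_rot"][:,2]+Qa@[.004,.068,-.012],"tilt",np.degrees(np.arccos(Qa[2,0])))
im,d=camera("scene"); a=im
b,db=camera("top"); np.savez("end.npz",im=im,d=d,b=b,db=db)
c=np.vstack([cv2.resize(im[100:320,220:560],(800,518))]); cv2.imwrite("pics/end.png",c[:,:,::-1])
cv2.imwrite("pics/endtop.png",b[:,:,::-1])
E
python3 g.py
```

```text
[ 1.02  0.88 -0.85  1.35 -0.26  1.24  1.78] [ 0.86  0.22 -0.54  2.    0.14  0.96  0.27]
[-0.5  0.2 -0.9]
False
9.3667 [ 0.68633474 -0.20870798  0.134506  ] [ 0.68634658 -0.20875762  0.13459622] 0.0 0.0026649617099504803 78.89550928026438 [-0.6 -0.3 -0.6]
label est [ 0.62421443 -0.17664752  0.12607928] tilt 40.00807504244157
```

View pics/end.png

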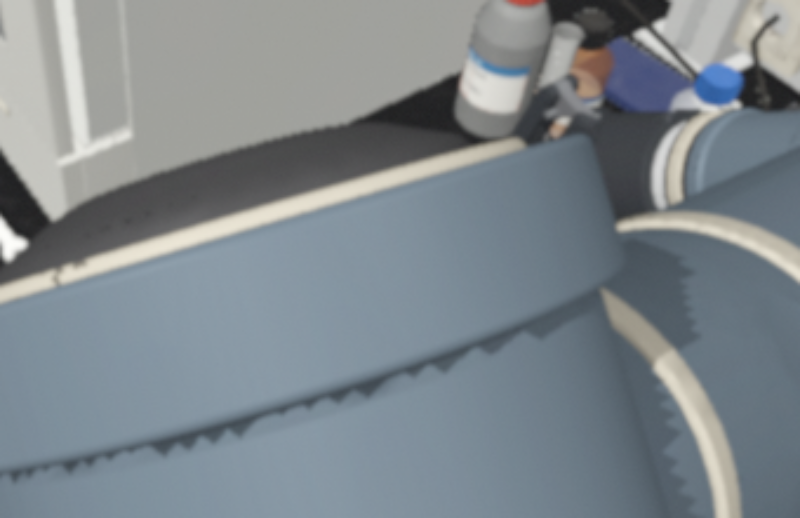

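View pics/endtop.png

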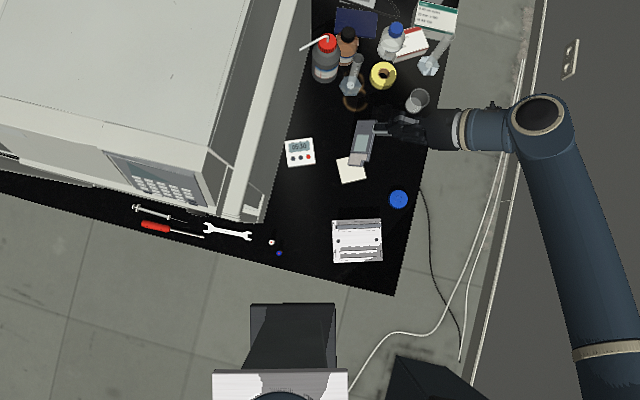

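The arm blocks the scene view. The top view shows the carrier at about (362,143), frosted end toward the tile at (357,160). The timer, cap, vials, spanner and blank are all where they were. I'll confirm the plate's slope and end from the top depth, then hand in.

```bash
cat > k.py <<'E'
from plan import *
D=np.load("end.npz"); P=camera_params("top")
p,R,Q=present(1,50,75,.126); lab=np.array([*TILE[:2],.126])
w=cloud(P,D["db"],(335,110,385,180)).reshape(-1,3); l=(w-lab)@Q   # label frame
m=(abs(l[:,0])<.012)&(abs(l[:,2])<.04)&(l[:,1]>-.04)&(w[:,2]>.07); l=l[m];w=w[m]
c=w-w.mean(0); n=np.linalg.svd(c,full_matrices=False)[2][2]; n*=np.sign(n[2])
print(m.sum(),"tilt",np.degrees(np.arccos(n[2])),"label-frame x med",np.median(l[:,0]),"y max (exp .014)",l[:,1].max(),"z range (exp +-.024)",l[:,2].min(),l[:,2].max())
ok=np.degrees(np.arccos(n[2]))<50 and abs(np.median(l[:,0]))<.008 and abs(l[:,1].max()-.014)<.008
if ok: print(finish_job())
E
python3 k.py
```

```text
498 tilt 39.4521515482832 label-frame x med -0.0014914863668830632 y max (exp .014) 0.01317842461290011 z range (exp +-.024) -0.02748168818584776 0.023784101345653442
the job is handed in; nothing more can be done
None
```

I handed the job in with the notched carrier held still, its label middle about 12 cm above the tile centre and its label face about 40° from straight up; the other carrier and the bystanders look unmoved in the last top picture.

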